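# Seat a forming block in the setting corner and hold it

## Robot

A 6-joint arm with a two-finger parallel gripper is mounted at the origin on the work surface. World frame = base frame: x ahead of the robot, y to its left, z up, the work surface at z = 0. Lengths are in mm, angles in rad, forces in N, time in s.
With the tool pointing down it reaches from about 350 to 775 mm from the base axis. Payload 7.3 kg.
Tool frame: the origin (TCP) lies at the very end of the fingers, on their centre line; the grasp point (between the pads) lies 19 mm behind it (pinch_z is the distance from the TCP to the grasp point, in mm); z points along the fingers, y is the direction in which the jaws open and shut (so a half turn about z gives the same grasp; the last joint's range is limited). The gripper opens to 92 mm and grips with 3 to 60 N. Pads are 19 mm wide; open, the fingers measure 130 mm over their backs; the gripper's body (75 mm by 190 mm) begins 47 mm behind the grasp point.
Start: joints at [-1.495, 0.342, 1.524, -0, 1.275, -0.146], TCP at [115.514, -512.154, 226.741] pointing down, gripper open.
Joint ranges: [-2.53, 2.53], [-0.77, 2.02], [0.04, 2.7], [-1, 4.14], [0.28, 2.66], [-3.11, 3.11]. Speed limits (rad/s): [2.57, 2.57, 3.14, 3.14, 3.14, 3.14].

## Interface

Orientations are given as [roll, pitch, yaw] about the fixed x, y, z axes, in that order (R = Rz(yaw) Ry(pitch) Rx(roll)).
In Python, from plant import * gives the robot as it stands.
- The arm moves only by the tool step_arm, never from a script. Its argument "moves" is one flat list of numbers, 7 for each row, row after row: the shift along the tool's x, y, z scaled (see below), then the turn, a rotation vector about the tool's x, y, z scaled (see below), then the closure, from -1 (fully open) to 1 (shut). A call has 1 to 8 rows; each row shifts and turns the pose as measured when the row begins, along the tool's axes as they then stand; what a row does not reach is not made up. The controller multiplies each number of a shift by 2 cm and each number of a turn by 4 degrees. A row lasts 1/12 s, in which the tool goes at most 41.7 mm and 7.16 degrees, less where a joint would pass 70% of its speed; a pose out of reach is approached as far as the arm can. A call with a number of a shift or a turn outside -1 to 1 is refused whole. A call with a gripper value outside its range is refused whole. The fingers move at their own pace and stop on an object; the grip force is fixed at half the most. Time passes only in rows, so rows that do not move let the fingers close. It gives the time, the measured TCP pose, the force and the opening at its end, in the units of the state.
- get_obs(): the state, without advancing time (a new reading comes with each control period).
- capture(name): name is "scene" or "side" or "wrist"; returns the picture (480x640x3 uint8, red, green, blue); there is no depth.
- get_calibration(name): a dict with "mtx" (3x3 intrinsics, pixels), "k1" (the pictures are not rectified: a ray, as slopes to the right and down, at radius r is drawn at 1 + k1 r^2 times it, then the intrinsics apply), "eye" and "orientation" of the camera in the world; the wrist camera has in their place "mount" (4x4, takes a point from camera to tool coordinates, whose origin is the TCP and whose axes are the flange's). Camera axes: x right, y down, z forward; pixel columns grow to the right and rows downward; lengths in mm; the calibration is good to about 2 mm. A picture is of the moment at which its call begins: read the wrist's pose just before it. get_calibration takes no time and is no camera call.
- close_job(): hands the job in, once; it reports no verdict.
The state is a dict: "time": time; "joint_positions": joint angles; "dq": joint speeds; "tau": joint torques, N m; "tool_pos": TCP position; "tcp_rot": TCP orientation; "contact_force": force on the tool from outside, world axes, zero at the start; "moment": the same for the moment, N m; "grip_width": finger opening in mm.
Only numpy, scipy, OpenCV 4.12 (cv2) and the standard library are available. Lean on these libraries where they do the work, as an engineer would, in place of code of your own. Each camera call takes 0.05 s, during which the arm holds its last target.

## Task

Lift the green lid of the tool case open until it rests back on its stop, and take out the aluminium forming block. Set it flat on the dark setting plate in the corner of the two fences, a long side of its base against the yellow side fence and an end against the red back fence, press it firmly against both at once, and finish there, still pressing and holding the block with the gripper. Leave the lid open and all the other things where they lie.

Things in the scene. Friction and masses are not known exactly. Their poses are not given: they have to be found in the camera images.
- case: Grey open-topped sheet-metal tool case fixed to the bench, 150 (x) x 220 (y) x 70 mm high, walls and floor 5 mm thick. Origin: centre of its underside; z up, +x from the front towards the lid's hinge. Stands either left or right of the setting plate, turned up to 0.25 rad from the robot's x.
- lid (a joint): Hinge angle of the case's green lid: 0 = shut, grows as the front edge is lifted, 1.75 rad = resting on its stop, leaning back just past upright. The axis runs along the case's y through lid_hinge. Lid 150 x 220 x 6 mm, 0.22 kg, lightly damped: it falls shut by itself below about 1.55 rad and falls onto its stop above that; about 2 N at the grip lifts it.
- lid_hinge (a point): Point on the hinge axis, middle of the case's far (+x) top edge: 75 mm in +x of the case's centre, 70 mm above its underside. Fixed; axes as the case's.
- lid_grip (a point): Centre of the lid's black T-grip: a round bar 14 mm in diameter and 26 mm long, parallel to the hinge, on a 10 mm wide, 6 mm thick neck, 30 mm out from the middle of the lid's front edge and in the plane of the lid, 180 mm from the hinge axis. Pinched by its two flat ends (26 mm apart along y), the bar turns between the fingertips as the lid swings, so the hand can keep pointing down. Axes as the case's when shut, and turn with the lid.
- block: Aluminium forming block, 0.24 to 0.45 kg: a base 70 (x) x 44 (y) x 28 mm high, with a rib 70 (x) x 20 (y) x 30 mm high standing along the middle of its top (58 mm high in all). Origin: centre of its underside; x along the rib, z up. Grasp it across the rib (20 mm), fingers above the base. At the start it stands upright on the floor of the shut case, x up to 0.2 rad from the case's x; either end may go to the back fence.
- fixture: Dark steel setting plate 170 x 170 x 12 mm fixed to the bench, with the two fences on top; plate and fences are ground smooth, the block slides on them easily (friction about 0.3). Origin: centre of its underside; z up; +x towards the back fence, +y towards the side fence. Turned up to 0.3 rad from the robot's x.
- corner (a point): Inner corner of the setting plate on its top face, where the faces of the two fences meet (55 mm in x, 50 mm in y, 12 mm up from the plate's origin); axes as the plate's. The side fence's face lies at y = 0, the back fence's at x = 0; free space is towards -x and -y. A seated block's origin is at x = -35, y = -22, z = 0 mm from here, its x axis along the plate's x. Firmly pressed means more than 2 N on each fence.
- side_fence: Yellow fence fixed to the setting plate, 120 (x) x 16 (y) x 22 mm high, along the plate's x on its +y side. Origin: centre of its underside; axes as the plate's. It ends 8 mm short of the corner.
- back_fence: Red fence fixed to the setting plate, 16 (x) x 92 (y) x 22 mm high, along the plate's y on its +x side. Origin: centre of its underside; axes as the plate's. It ends 8 mm short of the corner.
- bushing: Bystander: brass bushing, 24 mm across, 30 mm high, standing in the case near its +y wall. Origin: centre of its underside.
- dowel: Bystander: steel pin, 16 mm across, 30 mm high, standing on the setting plate near its corner at -x, -y. Origin: centre of its underside.
- screwdriver: Bystander: screwdriver with orange handle, 140 mm, lying before the robot. Origin: middle of its length, at the bench.
- wrench: Bystander: steel wrench, 160 mm, lying beyond the work. Origin: middle of its length, at the bench.
- spool: Bystander: small spool of copper wire, 60 mm across, 45 mm high. Origin: centre of its underside.
- oil: Bystander: yellow oil bottle, 48 mm across, 120 mm high. Origin: centre of its underside.
- jar: Bystander: glass jar with steel cap, 56 mm across, 70 mm high. Origin: centre of its underside.
There are look-alikes about, which are no part of the job. What is shaped like the fixture but orange or pink is not meant.

How it is judged (in metres and radians):
On the way, in this order (a step that is already met when the one before it is completed fails the run):
1. the lid rests on its stop (value of joint lid above 1.7 rad), for 0.2 s.
2. the block is lifted out of the case (height (world z) of block above 0.075 m), for 0.1 s.
At the end, for the whole second after the job is handed in: Lid on its stop (over 1.70 rad); block flat on the plate and within 3 mm of its seat, tilt and misalignment to the side fence under 0.04 rad, at rest, pressing each of the two fences with more than 2 N; the fingers are on it with more than 2 N (value of joint lid above 1.7 rad and contact force between block and side_fence above 2 N and contact force between block and back_fence above 2 N and contact force between the fingers and block above 2 N and angle between the x axis of block and the x axis of corner, either way round below 0.04 rad and angle between block's own z axis and vertical below 0.04 rad and x of block in the frame of corner between -0.038 and -0.032 m and y of block in the frame of corner between -0.025 and -0.019 m and z of block in the frame of corner below 0.003 m and linear speed of block below 0.02 m/s); the arm keeps its last pose, push and grip.
It fails at once if a bystander is moved more than 30 mm or tipped (distance of any of bushing, dowel, screwdriver, wrench, spool, oil, jar from where it was at the start of the episode above 0.03 m or angle between any of bushing, dowel, spool, oil, jar's own z axis and vertical above 0.6 rad).
It also fails if it takes over 72 s, if anything falls off the work surface, if the arm or the gripper's body presses on something with over 40 N, if the wrist force passes 120 N, or if a joint passes its speed limit or range.

## Working session

There is one attempt and no reset: what is moved stays moved. The work goes in short steps, Python scripts to look and compute and a tool call to move; the robot and the scene stay as the last step left them, time stands still between calls to the robot, and variables do not carry over. Pictures are saved under pics/ and viewed, and the job is handed in when it is done.

Besides the shell and the picture viewer there is one more tool, called after ">>>" by a JSON object that holds its "name" and its "arguments". step_arm: Moves the arm, as the interface text tells. Shifts and turns lie within -1 to 1; 1 stands for 2 cm of shift or 4 degrees of turn. Its arguments: {"type":"object","properties":{"moves":{"type":"array"}},"required":["moves"]}

```bash
ls; mkdir -p pics
cat > h.py <<'E'
from plant import *
import numpy as np, cv2
def snap(n,f):
    o=get_obs(); im=capture(n); cv2.imwrite(f'pics/{f}.png',im[:,:,::-1]); return o,im
E
python3 - <<'E'
from h import *
print(get_obs())
for n in ("scene","side","wrist"):
    snap(n,n+"0"); print(n,get_calibration(n))
E
```

```text
pics
{'time': 0.0, 'joint_positions': array([-1.49496307e+00,  3.42727285e-01,  1.52503124e+00,  1.86120052e-06,
        1.27539813e+00, -1.46009576e-01]), 'dq': array([-0.00256802,  0.00116764, -0.00108412, -0.00080564,  0.00087254,
       -0.00137364]), 'tau': array([-1.97648529e-03, -4.31246030e+01, -2.44224483e+01,  7.16049923e-02,
        5.58900239e-02, -1.06478396e-04]), 'tool_pos': array([ 115.50019347, -511.71301983,  226.03763548]), 'tcp_rot': array([-3.14004556e+00, -2.29308969e-04,  2.21842114e-01]), 'contact_force': array([-0.7850636 , -0.01904211,  0.60607903]), 'moment': array([-0.01223528,  0.00992034,  0.02423388]), 'grip_width': 92.06729512100358}
scene {'mtx': array([[571.03560982,   0.        , 313.31574087],
       [  0.        , 571.03560982, 247.52031382],
       [  0.        ,   0.        ,   1.        ]]), 'k1': 0.009709906228377013, 'eye': array([1048.80198109, -439.17458021, 1052.17888196]), 'orientation': array([-2.47949495, -0.00331162,  0.80157553])}
side {'mtx': array([[528.62498432,   0.        , 320.34467445],
       [  0.        , 528.62498432, 248.21337376],
       [  0.        ,   0.        ,   1.        ]]), 'k1': 0.05555997689392238, 'eye': array([ 26.3423995 , 902.77287101, 852.946853  ]), 'orientation': array([-2.24153915, -0.01418426, -2.59034363])}
wrist {'mtx': array([[381.26009316,   0.        , 313.87827188],
       [  0.        , 381.26009316, 239.71709373],
       [  0.        ,   0.        ,   1.        ]]), 'k1': -0.018179386031930648, 'mount': array([[ 5.53405948e-04, -9.57129203e-01, -2.89660807e-01,
         7.83272216e+01],
       [ 9.99999115e-01,  1.79183801e-04,  1.31845041e-03,
         3.84828313e-01],
       [-1.21002486e-03, -2.89661281e-01,  9.57128455e-01,
        -1.58546894e+02],
       [ 0.00000000e+00,  0.00000000e+00,  0.00000000e+00,
         1.00000000e+00]])}
```

View pics/scene0.png

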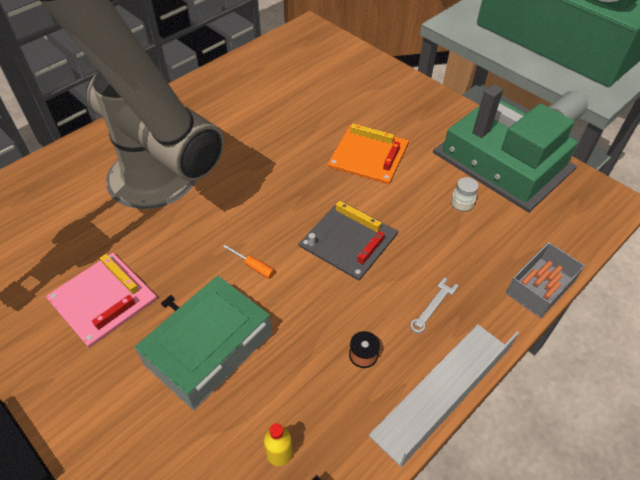

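View pics/side0.png

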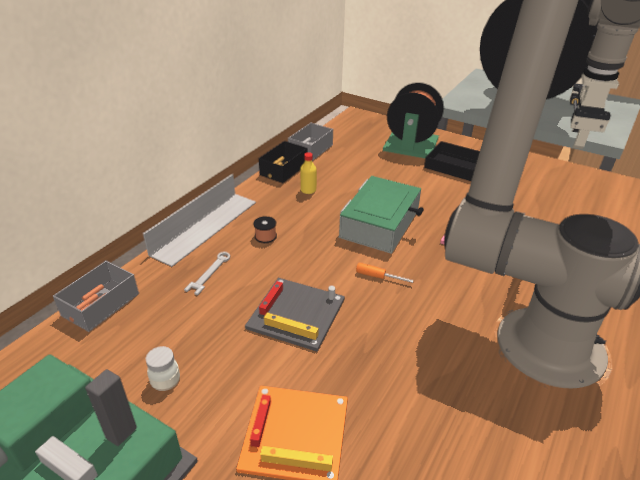

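View pics/wrist0.png

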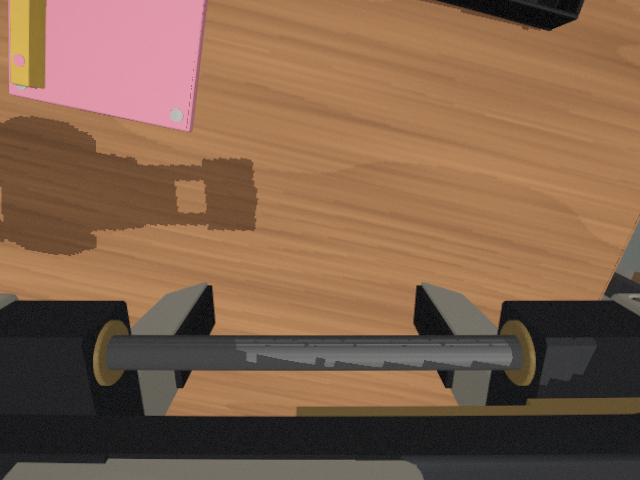

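```bash
cat >> h.py <<'E'
from scipy.spatial.transform import Rotation as Ro
def campose(n,o=None):
    c=get_calibration(n)
    if n=="wrist":
        o=o or get_obs(); T=np.eye(4); T[:3,:3]=Ro.from_euler('xyz',o['tcp_rot']).as_matrix(); T[:3,3]=o['tool_pos']
        M=T@c['mount']; return c,M[:3,:3],M[:3,3]
    return c,Ro.from_euler('xyz',c['orientation']).as_matrix(),np.array(c['eye'])
def rays(n,px,o=None):
    c,R,e=campose(n,o); K=np.array(c['mtx'])
    d=cv2.undistortPoints(np.array(px,float).reshape(-1,1,2),K,np.array([c['k1'],0,0,0.])).reshape(-1,2)
    D=np.c_[d,np.ones(len(d))]@R.T
    return e,D/np.linalg.norm(D,axis=1)[:,None]
def plane(n,px,z,o=None):
    e,D=rays(n,px,o); return e+D*((z-e[2])/D[:,2])[:,None]
def tri(p1,p2):  # lists of (e,d)
    A=np.zeros((3,3));b=np.zeros(3)
    for e,d in (p1,p2):
        P=np.eye(3)-np.outer(d,d);A+=P;b+=P@e
    X=np.linalg.solve(A,b); return X,[np.linalg.norm((np.eye(3)-np.outer(d,d))@(X-e)) for e,d in (p1,p2)]
def proj(n,X,o=None):
    c,R,e=campose(n,o); v=(np.atleast_2d(X)-e)@R
    s=v[:,:2]/v[:,2:]; s=s*(1+c['k1']*(s**2).sum(1))[:,None]
    K=np.array(c['mtx']); return np.c_[s[:,0]*K[0,0]+K[0,2],s[:,1]*K[1,1]+K[1,2]]
E
python3 - <<'E'
from h import *
for n,(x0,y0,x1,y1) in dict(scene=(120,190,420,410),side=(240,160,440,360)).items():
    im=cv2.imread(f'pics/{n}0.png')[y0:y1,x0:x1]
    s=min(800/(x1-x0),600/(y1-y0)); cv2.imwrite(f'pics/{n}0z.png',cv2.resize(im,None,fx=s,fy=s,interpolation=cv2.INTER_CUBIC)); print(n,s)
E
```

```text
scene 2.6666666666666665
side 3.0
```

View pics/scene0z.png

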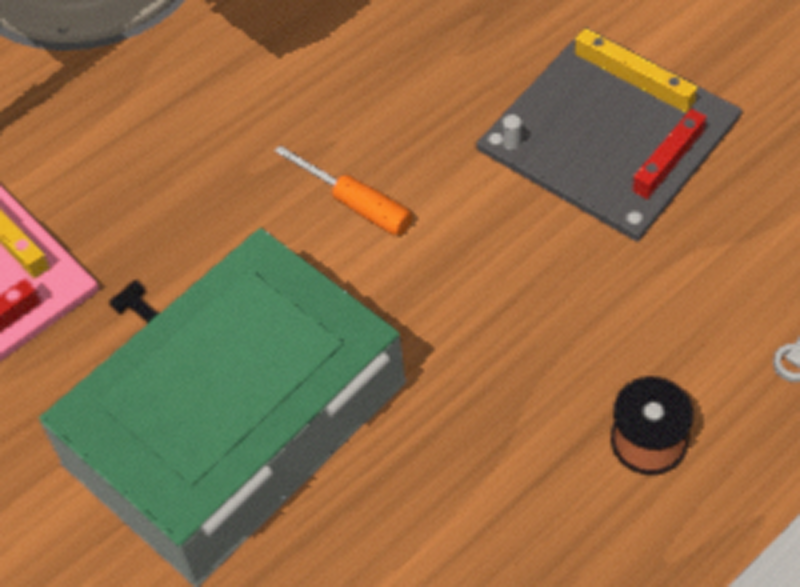

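View pics/side0z.png

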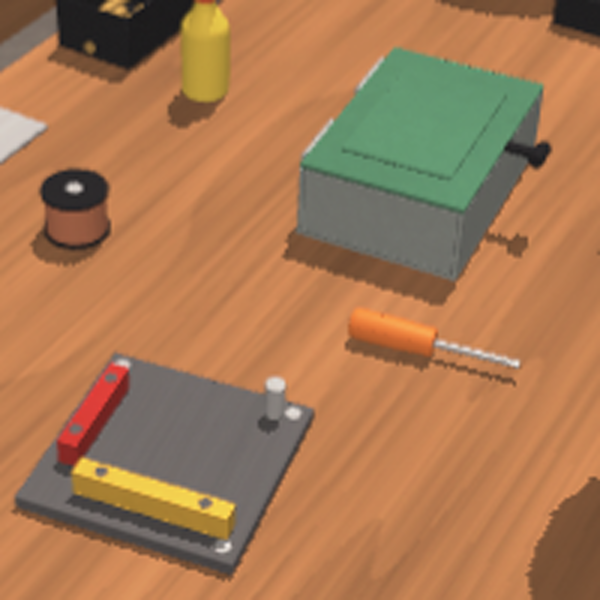

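Run:
```python
from h import *
def quad(m):
    cs,_=cv2.findContours(m,cv2.RETR_EXTERNAL,cv2.CHAIN_APPROX_NONE); c=max(cs,key=cv2.contourArea)
    h=cv2.convexHull(c)
    for e in range(1,40):
        a=cv2.approxPolyDP(h,e*0.7,True)
        if len(a)<=4:break
    a=a.reshape(-1,2).astype(float); p=c.reshape(-1,2).astype(float); L=[]
    for i in range(len(a)):  # refine sides
        q,r=a[i],a[(i+1)%len(a)]; u=(r-q)/np.linalg.norm(r-q); w=p-q; t=w@u; d=abs(w@[-u[1],u[0]])
        s=p[(d<2.5)&(t>.1*np.linalg.norm(r-q))&(t<.9*np.linalg.norm(r-q))]
        v=cv2.fitLine(s.astype(np.float32),cv2.DIST_HUBER,0,.01,.01).ravel(); L.append(np.cross([v[2],v[3],1],[v[2]+v[0],v[3]+v[1],1]))
    out=[]
    for i in range(len(a)):
        x=np.cross(L[i-1],L[i]); out.append(x[:2]/x[2])
    return np.array(out)
res={}
boxes=dict(scene=dict(lid=(120,260,290,410),plate=(290,190,410,285),y=(330,195,390,235),r=(350,225,390,270)),side=dict(lid=(330,170,425,250),plate=(240,270,350,350),y=(258,305,325,345),r=(250,275,290,320)))
for n,b in boxes.items():
    im=cv2.imread(f'pics/{n}0.png'); hsv=cv2.cvtColor(im,cv2.COLOR_BGR2HSV)
    for k,(x0,y0,x1,y1) in b.items():
        H,S,V=[hsv[...,i].astype(int) for i in range(3)]
        m={'lid':(H>60)&(H<90)&(S>95),'plate':(S<60)&(V<115),'y':(H>20)&(H<32)&(S>170),'r':((H<4)|(H>174))&(S>180)}[k]
        z=np.zeros(m.shape,np.uint8); z[y0:y1,x0:x1]=m[y0:y1,x0:x1]*255
        if k=='plate':
            z=cv2.morphologyEx(z,cv2.MORPH_OPEN,np.ones((3,3)))
        q=quad(z); h=dict(lid=76,plate=12,y=34,r=34)[k]
        X=plane(n,q,h); d=np.linalg.norm(X-np.roll(X,-1,0),axis=1)
        print(n,k,q.round(1).tolist(),'\n  ',X[:,:2].round(1).tolist(),'sides',d.round(1),'cen',X.mean(0).round(1), 'ang',[round(float(np.arctan2(*(np.roll(X,-1,0)-X)[i,1::-1])),3) for i in range(len(X))])
```

```text
scene lid [[217.1, 276.3], [268.2, 314.7], [186.8, 393.1], [135.4, 346.9]] 
   [[420.0, -104.9], [563.7, -89.6], [585.3, -303.9], [441.8, -318.6]] sides [144.5 215.3 144.2 214.8] cen [ 502.7 -204.3   76. ] ang [0.106, -1.47, -3.039, 1.672]
scene plate [[329.8, 210.5], [399.3, 229.0], [358.3, 279.2], [297.9, 244.4]] 
   [[414.5, 235.5], [570.2, 312.7], [601.8, 137.1], [437.2, 108.0]] sides [173.8 178.4 167.2 129.5] cen [505.9 198.3  12. ] ang [0.461, -1.392, -2.966, 1.747]
scene y [[340.9, 205.9], [388.1, 229.8], [365.8, 227.6]] 
   [[436.0, 250.9], [563.8, 276.2], [523.4, 244.0]] sides [130.3  51.7  87.6] cen [507.8 257.   34. ] ang [0.196, -2.469, 3.063]
scene r [[382.8, 232.2], [508.7, 4.2], [362.6, 250.4], [377.0, 233.6]] 
   [[560.1, 262.0], [190.2, 1315.5], [563.8, 189.5], [553.6, 249.4]] sides [1116.5 1186.3   60.8   14.2] cen [466.9 504.1  34. ] ang [1.908, -1.25, 1.739, 1.094]Traceback (most recent call last):
  File "<stdin>", line 27, in <module>
  File "<stdin>", line 3, in quad
ValueError: max() iterable argument is empty
```

Run:
```python
from h import *
im=cv2.imread('pics/side0.png'); hsv=cv2.cvtColor(im,cv2.COLOR_BGR2HSV); print(hsv[205,380],hsv[230,360])
# grip triangulate: bar centre
a=np.array([[130/2.6667+120,296/2.6667+190]]); b=np.array([[542/3+240,153/3+160]])
e1,d1=rays('scene',a);e2,d2=rays('side',b); print(a,b,tri((e1,d1[0]),(e2,d2[0])))
# lid corners by eye
A=np.array([[262,229],[401,335],[181,543],[42,418]])/2.6667+[120,190]
B=np.array([[463,209],[302,163],[398,48],[543,85]])/3+[240,160]
e1,d1=rays('scene',A);e2,d2=rays('side',B)
P=[]
for i in range(4):
    X,r=tri((e1,d1[i]),(e2,d2[i])); P.append(X); print(X.round(1),np.round(r,1))
P=np.array(P);print(P.mean(0),np.linalg.norm(P-np.roll(P,-1,0),axis=1))
# plate
A=np.array([[742,110],[638,238],[477,147]])/2.6667+[120,190]
B=np.array([[17,505],[118,354],[313,411],[235,577]])/3+[240,160]
pa=plane('scene',A,12);pb=plane('side',B,12);print(pa.round(1),'\n',pb.round(1))
print(np.linalg.norm(np.diff(pa,axis=0),axis=1),np.linalg.norm(pb-np.roll(pb,-1,0),axis=1))
print((pa[0]+pa[2])/2,(pb[0]+pb[2])/2,(pb[1]+pb[3])/2,pb.mean(0))
for Q in (pa,pb):
    for i in range(len(Q)-1):
        v=Q[i+1]-Q[i];print(np.arctan2(v[1],v[0]))
```

```text
[ 68  89 155] [ 34  16 113]
[[168.74939063 300.99861252]] [[420.66666667 211.        ]] (array([ 394.97488298, -213.00055921,   72.17843536]), [np.float64(2.7985473540327788), np.float64(2.79854735403247)])
[ 416.8 -102.    72.5] [1.7 1.7]
[563.9 -87.9  72. ] [2.7 2.7]
[ 582.6 -304.1   71.8] [3.2 3.2]
[ 437.8 -318.1   72.1] [1.7 1.7]
[ 500.27510304 -203.02344761   72.11068882] [147.72945762 216.993336   145.41916962 217.16098898]
[[572.9 305.7  12. ]
 [603.2 138.6  12. ]
 [440.4 108.1  12. ]] 
 [[561.5 314.6  12. ]
 [593.9 143.7  12. ]
 [430.7 117.3  12. ]
 [395.2 287.9  12. ]]
[169.89739906 165.6524033 ] [173.94846859 165.33107921 174.24613704 168.42873541]
[506.64594768 206.89485448  12.        ] [496.09188403 215.93475163  12.        ] [494.54804588 215.77990033  12.        ] [495.31996495 215.85732598  12.        ]
-1.3912073204015307
-2.956425385097771
-1.3836311315332177
-2.9814491290508656
1.7757039068681608
```

>>> {"name": "step_arm", "arguments": {"moves": [1,-0.72,0,0,0,0,-1,1,-0.72,0,0,0,0,-1,1,-0.72,0,0,0,0,-1,1,-0.72,0,0,0,0,-1,1,-0.72,0,0,0,0,-1,1,-0.72,0,0,0,0,-1,1,-0.72,0,0,0,0,-1,1,-0.72,0,0,0,0,-1]}}

```text
time: 0.82
tool_pos: [247.7, -360.5, 223.4]
tcp_rot: [-3.137, 0.001, 0.214]
contact_force: [0.7, -0.0, 1.0]
grip_width: 91.6
```

>>> {"name": "step_arm", "arguments": {"moves": [1,-0.72,0,0,0,0.2,-1,1,-0.72,0,0,0,0.2,-1,1,-0.72,0,0,0,0.2,-1,1,-0.75,0,0,0,0.2,-1,1,-0.75,0,0,0,0.2,-1,1,-0.75,0,0,0,0.2,-1,1,-0.75,0,0,0,0.2,-1,1,-0.75,0,0,0,0.2,-1]}}

```text
time: 1.48
tool_pos: [391.0, -208.5, 222.9]
tcp_rot: [-3.134, 0.003, 0.096]
contact_force: [0.4, -0.5, -0.2]
grip_width: 91.6
```

Run:
```python
from h import *
o,im=snap('wrist','w1'); print(o['time'],o['tool_pos'],o['tcp_rot'])
```

```text
1.4833 [ 390.96790014 -208.47969382  222.90605496] [-3.134373    0.00328703  0.09607428]
```

View pics/w1.png

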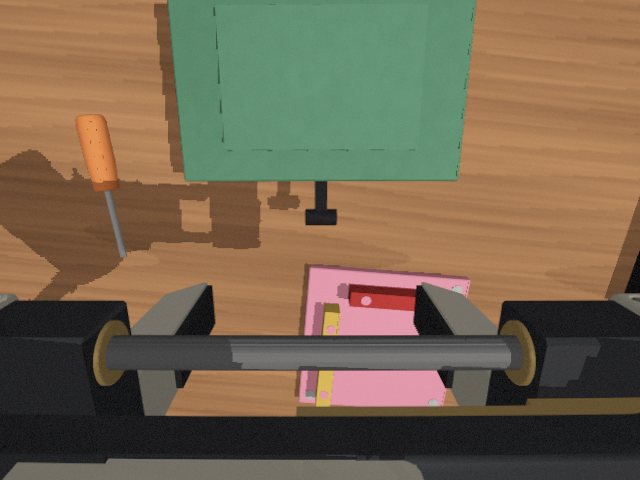

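Run:
```python
from h import *
import plant
o={'tool_pos':np.array([ 390.96790014,-208.47969382,222.90605496]),'tcp_rot':np.array([-3.134373,0.00328703,0.09607428])}
for z in (70,73,76):
    X=plane('wrist',[[186,180.5],[458,180.5],[305,217],[337,217]],z,o)
    v=X[1]-X[0]; print(z,X[:,:2].round(1).tolist(),np.linalg.norm(v),np.linalg.norm(X[3]-X[2]),np.arctan2(v[0],-v[1]),(X[2]+X[3])/2)
    m=(X[0]+X[1])/2; g=(X[2]+X[3])/2; print(np.linalg.norm(m-g), m, np.arctan2(*(m-g)[1::-1]))
```

```text
70 [[414.8, -100.7], [436.5, -321.8], [393.8, -200.4], [396.4, -227.1]] 222.18357757064945 26.82344063323248 0.09761773055654299 [ 395.07479983 -213.77701686   70.        ]
30.679734763477995 [ 425.65190818 -211.26971346   70.        ] 0.08181631579077227
73 [[415.4, -101.7], [436.8, -320.7], [394.5, -200.4], [397.1, -226.9]] 220.0416373423278 26.564851734887558 0.09761773055654328 [ 395.79376539 -213.66805253   73.        ]
30.383969618265045 [ 426.07609795 -211.18492055   73.        ] 0.08181631579077095
76 [[415.9, -102.7], [437.1, -319.5], [395.2, -200.5], [397.8, -226.6]] 217.89969711400616 26.3062628365427 0.09761773055654306 [ 396.51273094 -213.5590882    76.        ]
30.088204473051928 [ 426.50028772 -211.10012764   76.        ] 0.08181631579077196
```

>>> {"name": "step_arm", "arguments": {"moves": [0.03,0.04,1,0,0,0,-1,0.03,0.04,1,0,0,0,-1,0.03,0.04,1,0,0,0,-1,0.03,0.04,1,0,0,0,-1,0.03,0.04,1,0,0,0,-1,0.03,0.04,1,0,0,0,-1,0.03,0.04,1,0,0,0,-1,0,0,0.5,0,0,0,-1]}}

```text
time: 2.2
tool_pos: [401.5, -208.9, 69.0]
tcp_rot: [-3.138, -0.005, 0.105]
contact_force: [-0.2, 0.8, 0.1]
grip_width: 92.1
```

Run:
```python
from h import *
o,im=snap('wrist','w2'); print(o['time'],o['tool_pos'],o['tcp_rot'])
```

```text
2.2 [ 401.52752706 -208.94550334   69.02622906] [-3.13778291 -0.00451851  0.10491924]
```

View pics/w2.png

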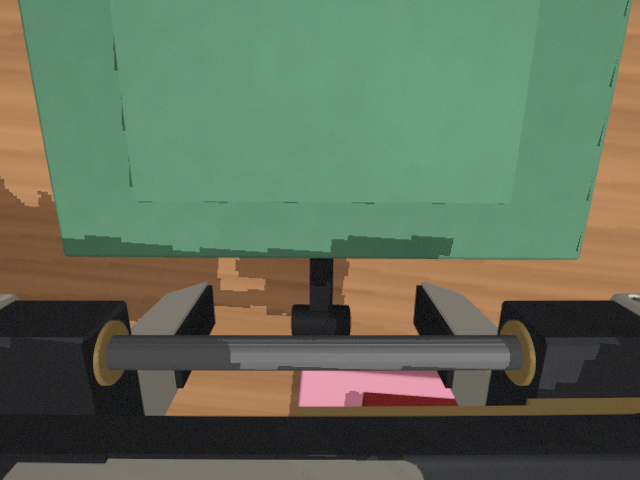

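Run:
```python
from h import *
o={'tool_pos':np.array([ 401.52752706 ,-208.94550334 ,  69.02622906]),'tcp_rot':np.array([-3.13778291,-0.00451851,0.10491924])}
for z in (70,73,76):
    X=plane('wrist',[[64,256],[581,259],[292,320],[350,320]],z,o)
    v=X[1]-X[0]; m=(X[0]+X[1])/2; print(z,np.linalg.norm(v),np.linalg.norm(X[3]-X[2]),np.arctan2(v[0],-v[1]),(X[2]+X[3])/2,m, m-30*np.array([.995,.1,0]))
```

```text
70 228.54722677687147 26.765239305455424 0.10026025779307267 [ 393.99844633 -213.69247367   70.        ] [ 424.3363771  -210.99024531   70.        ] [ 394.4863771  -213.99024531   70.        ]
73 224.20567930137187 26.256799282898584 0.10026025779307284 [ 395.61063796 -213.46723301   73.        ] [ 425.37226084 -210.81633693   73.        ] [ 395.52226084 -213.81633693   73.        ]
76 219.86413182587228 25.748359260341704 0.10026025779307278 [ 397.22282958 -213.24199235   76.        ] [ 426.40814459 -210.64242856   76.        ] [ 396.55814459 -213.64242856   76.        ]
```

>>> {"name": "step_arm", "arguments": {"moves": [-0.32,0.2,0.4,0,0,0,-1,0,0,0.4,0,0,0,-1,0,0,0,0,0,0,0]}}

```text
time: 2.5
tool_pos: [394.4, -213.0, 50.8]
tcp_rot: [-3.135, -0.001, 0.105]
contact_force: [0.2, -0.5, -0.2]
grip_width: 88.2
```

>>> {"name": "step_arm", "arguments": {"moves": [0.06,0.03,-0.15,0,0,0,1,0,0,0,0,0,0,1,0,0,0,0,0,0,1,0,0,0,0,0,0,1,0,0,0,0,0,0,1,0,0,0,0,0,0,1,0,0,0,0,0,0,1,0,0,0,0,0,0,1]}}

```text
time: 3.17
tool_pos: [398.0, -214.4, 57.1]
tcp_rot: [-3.138, -0.006, 0.105]
contact_force: [-0.5, -1.0, 0.8]
grip_width: 36.3
```

>>> {"name": "step_arm", "arguments": {"moves": [-0.1,0,0.15,0,0,0,1,0,0,0,0,0,0,1,0,0,0,0,0,0,1,0,0,0,0,0,0,1]}}

```text
time: 3.5
tool_pos: [395.8, -212.4, 54.0]
tcp_rot: [-3.135, -0.006, 0.104]
contact_force: [-0.4, 0.3, 2.5]
grip_width: 25.5
```

>>> {"name": "step_arm", "arguments": {"moves": [0.04,0,-0.81,0,0,0,1,0.11,0,-0.8,0,0,0,1,0.18,0,-0.79,0,0,0,1,0.25,0,-0.77,0,0,0,1,0.32,0,-0.75,0,0,0,1,0.38,0,-0.71,0,0,0,1]}}

```text
time: 4.0
tool_pos: [421.6, -209.7, 145.8]
tcp_rot: [-3.131, -0.006, 0.101]
contact_force: [7.3, 1.4, -7.1]
grip_width: 25.1
```

>>> {"name": "step_arm", "arguments": {"moves": [0.45,0,-0.67,0,0,0,1,0.51,0,-0.63,0,0,0,1,0.56,0,-0.58,0,0,0,1,0.61,0,-0.53,0,0,0,1,0.66,0,-0.47,0,0,0,1]}}

```text
time: 4.42
tool_pos: [477.3, -204.1, 203.5]
tcp_rot: [-3.128, -0.003, 0.1]
contact_force: [1.7, -2.3, -6.3]
grip_width: 25.7
```

>>> {"name": "step_arm", "arguments": {"moves": [0.68,0,-0.42,0,0,0,1,0.73,0,-0.35,0,0,0,1,0.76,0,-0.29,0,0,0,1,0.78,0,-0.22,0,0,0,1]}}

```text
time: 4.75
tool_pos: [535.2, -198.3, 227.8]
tcp_rot: [-3.125, 0.006, 0.1]
contact_force: [-1.7, -0.8, -2.5]
grip_width: 25.5
```

>>> {"name": "step_arm", "arguments": {"moves": [0.77,0,-0.15,0,0,0,1,0.8,0,-0.09,0,0,0,1,0.8,0,-0.02,0,0,0,1,0.8,0,0.05,0,0,0,1]}}

```text
time: 5.08
tool_pos: [598.6, -192.0, 230.6]
tcp_rot: [-3.124, 0.013, 0.1]
contact_force: [-0.7, -0.6, -0.1]
grip_width: 25.5
```

>>> {"name": "step_arm", "arguments": {"moves": [0.4,0,0.05,0,0,0,1,0,0,0,0,0,0,1,0,0,0,0,0,0,1,0,0,0,0,0,0,-1,0,0,0,0,0,0,-1,0,0,0,0,0,0,-1,0,0,0,0,0,0,-1,0,0,0,0,0,0,-1]}}

```text
time: 5.75
tool_pos: [607.5, -191.5, 227.1]
tcp_rot: [-3.123, 0.015, 0.101]
contact_force: [-0.2, -0.2, 0.5]
grip_width: 54.0
```

>>> {"name": "step_arm", "arguments": {"moves": [0,0,-0.3,0,0,0,-1,0,0,-0.8,0,0,0,-1,0,0,-1,0,0,0,-1,0,0,-1,0,0,0,-1,-1,0,-0.5,0,0,0,-1,-1,0,0,0,0,0,-1,-1,0,0,0,0,0,-1,-1,0,0,0,0,0,-1]}}

```text
time: 6.42
tool_pos: [528.4, -200.8, 304.5]
tcp_rot: [-3.123, 0.016, 0.102]
contact_force: [0.2, -0.2, -0.5]
grip_width: 91.3
```

>>> {"name": "step_arm", "arguments": {"moves": [-1,0,0.2,0,0,0,-1,-1,0,0.3,0,0,0,-1,-1,0,0.3,0,0,0,-1,-0.6,0,0.3,0,0,0,-1,0,0,0,0,0,0,-1]}}

```text
time: 6.83
tool_pos: [450.2, -208.4, 287.1]
tcp_rot: [-3.127, 0.012, 0.101]
contact_force: [0.4, -0.1, -0.1]
grip_width: 91.6
```

Run:
```python
from h import *
o,im=snap('wrist','w3'); print(o['time'],o['tool_pos'].tolist(),o['tcp_rot'].tolist())
snap('side','s3'); snap('scene','c3')
```

```text
6.8333 [450.2159385267366, -208.40242456130477, 287.0801019317068] [-3.127115163950678, 0.01196555811589639, 0.10086790963944914]
```

View pics/w3.png

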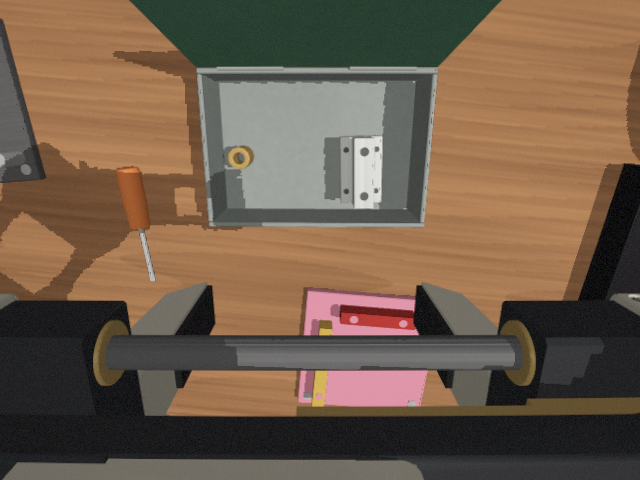

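View pics/s3.png

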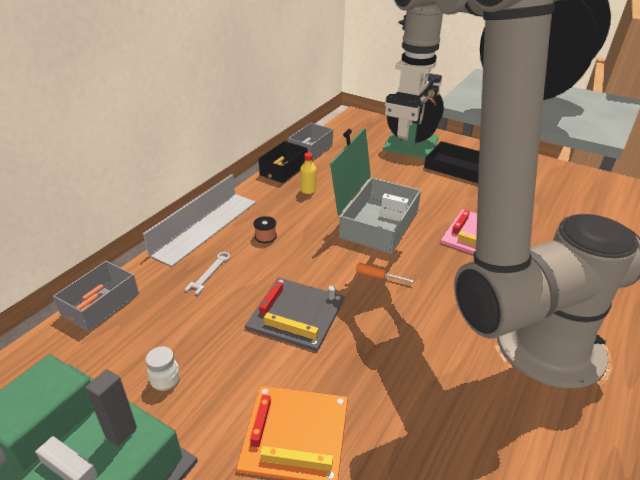

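Run:
```python
from h import *
im=cv2.imread('pics/w3.png')[110:230,310:470]; cv2.imwrite('pics/w3z.png',cv2.resize(im,None,fx=5,fy=5,interpolation=cv2.INTER_CUBIC))
```

```text
(no output)
```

View pics/w3z.png

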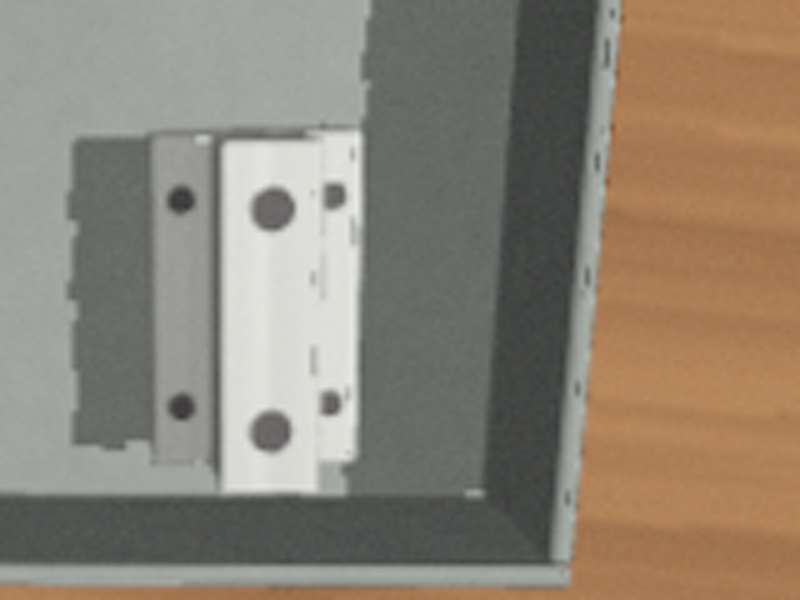

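Run:
```python
from h import *
o={'tool_pos':np.array([450.2159385267366, -208.40242456130477, 287.0801019317068]),'tcp_rot':np.array([-3.127115163950678, 0.01196555811589639, 0.10086790963944914])}
Z=lambda L:np.array(L)/5+[310-.4,110-.4]
r=plane('wrist',Z([[221,139],[322,140],[318,493],[219,492]]),63,o)
b=plane('wrist',Z([[153,132],[362,130],[357,462],[153,463]]),33,o)
for X in (r,b):
    v=X[0]+X[1]-X[2]-X[3]; print(X.round(1).tolist(),X.mean(0).round(1),'len',np.linalg.norm(X-np.roll(X,-1,0),axis=1).round(1),'yaw',np.arctan2(v[1],v[0]))
w=plane('wrist',[[203,72],[436,73],[423,225],[211,225]],70,o); print('case rim',w.round(1).tolist(),w.mean(0),np.linalg.norm(w-np.roll(w,-1,0),axis=1))
print('floor right corner',plane('wrist',Z([[483,492],[515,30]]),5,o))
```

```text
[[517.4, -238.0, 63.0], [519.2, -257.5, 63.0], [450.0, -267.0, 63.0], [448.0, -246.8, 63.0]] [ 483.6 -252.3   63. ] len [19.5 69.9 20.2 69.9] yaw 0.1311059695558084
[[516.3, -226.5, 33.0], [521.2, -269.8, 33.0], [451.4, -279.5, 33.0], [446.5, -235.0, 33.0]] [ 483.8 -252.7   33. ] len [43.5 70.4 44.7 70.3] yaw 0.12989132383117283
case rim [[561.2, -93.2, 70.0], [581.5, -304.0, 70.0], [439.5, -318.6, 70.0], [416.8, -103.7, 70.0]] [ 499.72830885 -204.87835363   70.        ] [211.85255705 142.76625418 216.12927404 144.72762166]
floor right corner [[ 442.03397151 -315.2051043     5.        ]
 [ 545.03123418 -304.39765406    5.        ]]
```

>>> {"name": "step_arm", "arguments": {"moves": [0.48,0.78,0.5,-0.2,0.17,-0.2,0,0.48,0.78,1,0,0,-0.2,0,0.48,0.78,1,0,0,0,0,0,0,1,0,0,0,0,0,0,1,0,0,0,0,0,0,1,0,0,0,0,0,0,1,0,0,0,0,0,0,0.8,0,0,0,0]}}

```text
time: 7.65
tool_pos: [502.6, -256.7, 142.7]
tcp_rot: [3.128, -0.019, 0.136]
contact_force: [0.0, 0.2, 0.3]
grip_width: 46.7
```

>>> {"name": "step_arm", "arguments": {"moves": [-0.9,-0.33,0,0,0,0,0,0,0,0,0,0,0,0]}}

```text
time: 7.82
tool_pos: [484.3, -251.3, 137.3]
tcp_rot: [3.133, -0.014, 0.138]
contact_force: [0.3, -1.2, 0.0]
grip_width: 46.0
```

>>> {"name": "step_arm", "arguments": {"moves": [0,0,0,0.08,-0.12,0.08,0,0,0,0.8,0,0,0,0,0,0,0.8,0,0,0,0,0,0,0.7,0,0,0,0,0,0,0,0,0,0,0]}}

```text
time: 8.23
tool_pos: [492.5, -253.7, 92.7]
tcp_rot: [3.134, -0.012, 0.132]
contact_force: [-0.4, 0.6, -0.1]
grip_width: 46.2
```

Run:
```python
from h import *
o,im=snap('wrist','w4'); print(o['time'],o['tool_pos'].tolist(),o['tcp_rot'].tolist())
```

```text
8.2333 [492.46306003227124, -253.66385386817163, 92.67882968522096] [3.1340067254902557, -0.011999436315093481, 0.13223162018721113]
```

View pics/w4.png

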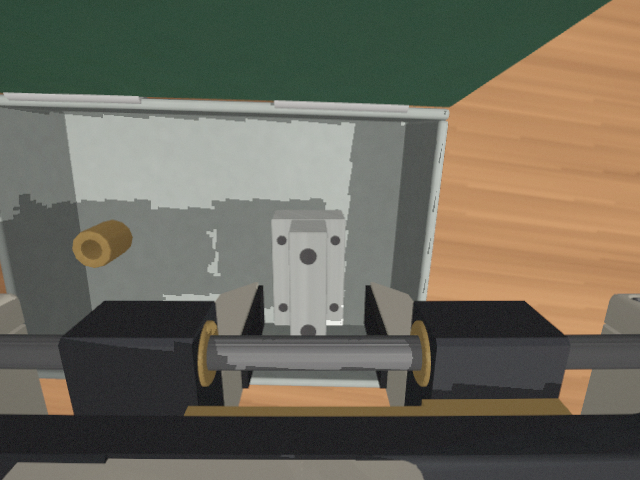

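Run:
```python
from h import *
o={'tool_pos':np.array([492.46306003227124, -253.66385386817163, 92.67882968522096]),'tcp_rot':np.array([3.1340067254902557, -0.011999436315093481, 0.13223162018721113])}
X=plane('wrist',[[290.5,222],[326,222],[308,256.5],[308,331]],63,o);print(X)
print((X[0]+X[1])/2-35*np.array([np.cos(.13),np.sin(.13),0]), (X[2]+X[3])/2,np.linalg.norm(X[2]-X[3]))
B=plane('wrist',[[273,212],[344,212]],33,o);print(B,B.mean(0)-35*np.array([np.cos(.13),np.sin(.13),0]))
```

```text
[[ 521.86614495 -238.63323235   63.        ]
 [ 524.22155752 -256.56971713   63.        ]
 [ 504.639554   -249.84572894   63.        ]
 [ 461.34720135 -255.43181013   63.        ]]
[ 488.33918496 -252.13866973   63.        ] [ 482.99337768 -252.63876953   63.        ] 43.651255427115615
[[ 519.16934375 -227.11593378   33.        ]
 [ 524.59707705 -268.37568025   33.        ]] [ 487.17854412 -252.283002     33.        ]
```

>>> {"name": "step_arm", "arguments": {"moves": [-0.36,-0.1,0,0.05,-0.1,0,0,-0.13,0,0.8,0,0,0,0,-0.13,0,0.8,0,0,0,0,-0.1,0,0.6,0,0,0,0,0,0,0,0,0,0,0]}}

```text
time: 8.7
tool_pos: [483.1, -257.0, 55.2]
tcp_rot: [3.129, -0.014, 0.133]
contact_force: [-0.6, -0.1, -0.2]
grip_width: 46.1
```

>>> {"name": "step_arm", "arguments": {"moves": [0.05,-0.23,0,0.15,-0.2,0.04,0,0,0,0,0,0,0,0]}}

```text
time: 8.87
tool_pos: [484.2, -252.7, 57.3]
tcp_rot: [3.139, 0.0, 0.129]
contact_force: [0.3, -0.3, 0.3]
grip_width: 46.2
```

Good pose. Now down 18 mm and close.

>>> {"name": "step_arm", "arguments": {"moves": [0,0,0.5,0,0,0,0,0,0,0.4,0,0,0,0,0,0,0,0,0,0,0]}}

```text
time: 9.12
tool_pos: [486.5, -253.6, 40.9]
tcp_rot: [3.135, -0.004, 0.13]
contact_force: [-0.6, -0.2, -0.4]
grip_width: 45.7
```

>>> {"name": "step_arm", "arguments": {"moves": [-0.05,-0.04,0.1,0,0,0,1,0,0,0,0,0,0,1,0,0,0,0,0,0,1,0,0,0,0,0,0,1,0,0,0,0,0,0,1,0,0,0,0,0,0,1]}}

```text
time: 9.62
tool_pos: [485.0, -252.5, 38.3]
tcp_rot: [3.136, -0.003, 0.13]
contact_force: [-0.6, -0.1, -1.6]
grip_width: 20.0
```

>>> {"name": "step_arm", "arguments": {"moves": [0,0,-0.4,0,0,0,1,0,0,-0.7,0,0,0,1,0,0,-1,0,0,0,1,0,0,-1,0,0,0,1,0,0,-1,0,0,0,1,0,0,-1,0,0,0,1,0,0,-1,0,0,0,1,-0.4,-0.5,-1,0,0,0,1]}}

```text
time: 10.28
tool_pos: [471.5, -241.3, 181.8]
tcp_rot: [-3.137, 0.009, 0.129]
contact_force: [0.2, 0.4, -2.7]
grip_width: 19.7
```

>>> {"name": "step_arm", "arguments": {"moves": [0.06,-1,0,0,0,-0.03,1,0.06,-1,0,0,0,-0.03,1,0.06,-1,0,0,0,-0.03,1,0.06,-1,0,0,0,-0.03,1,0.06,-1,0,0,0,-0.03,1,0.06,-1,0,0,0,-0.03,1,0.06,-1,0,0,0,-0.03,1,0.06,-1,0,0,0,-0.03,1]}}

```text
time: 10.95
tool_pos: [456.9, -78.4, 189.6]
tcp_rot: [3.14, 0.004, 0.141]
contact_force: [0.8, 0.5, -3.6]
grip_width: 19.5
```

>>> {"name": "step_arm", "arguments": {"moves": [0.06,-1,0,0,0,-0.03,1,0.06,-1,0,0,0,-0.03,1,0.06,-1,0,0,0,-0.03,1,0.06,-1,0,0,0,-0.03,1,0.06,-1,0,0,0,-0.03,1,0.06,-1,0,0,0,-0.03,1,0.06,-1,0,0,0,-0.03,1,0.06,-1,0,0,0,-0.03,1]}}

```text
time: 11.62
tool_pos: [437.6, 89.2, 191.4]
tcp_rot: [3.14, 0.007, 0.157]
contact_force: [0.3, 0.3, -4.4]
grip_width: 19.4
```

>>> {"name": "step_arm", "arguments": {"moves": [0.2,-1,0,0,0,-0.06,1,0.2,-1,0,0,0,-0.06,1,0.2,-1,0,0,0,-0.06,1,0.2,-1,0,0,0,-0.06,1,0.2,-0.9,0,0,0,0,1,0,0,0,0,0,0,1]}}

```text
time: 12.12
tool_pos: [437.4, 196.5, 192.7]
tcp_rot: [3.141, 0.01, 0.178]
contact_force: [-0.2, -0.3, -4.0]
grip_width: 20.0
```

Run:
```python
from h import *
o,im=snap('wrist','w5'); print(o['time'],o['tool_pos'].tolist(),o['tcp_rot'].tolist())
```

```text
12.1167 [437.44895117515387, 196.52271799623608, 192.6888329453267] [3.140829937982107, 0.009534835376906248, 0.17769470081816974]
```

View pics/w5.png

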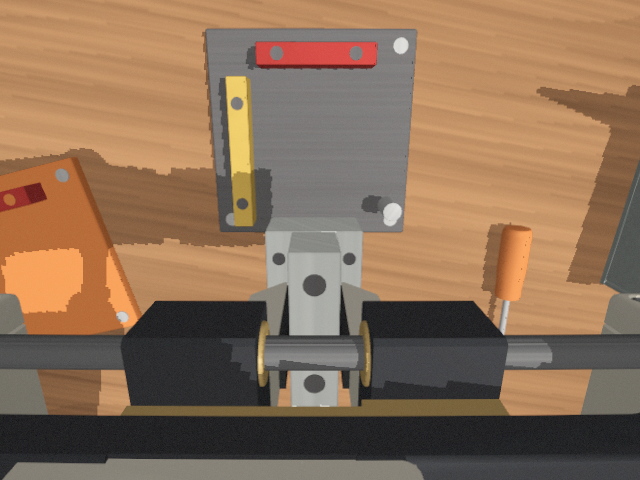

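Run:
```python
from h import *
im=cv2.imread('pics/w5.png')[20:245,195:425]; cv2.imwrite('pics/w5z.png',cv2.resize(im,None,fx=2.6,fy=2.6,interpolation=cv2.INTER_CUBIC))
im=cv2.imread('pics/w5.png')[25:115,200:320]; cv2.imwrite('pics/w5y.png',cv2.resize(im,None,fx=6,fy=6,interpolation=cv2.INTER_CUBIC))
```

```text
(no output)
```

View pics/w5z.png

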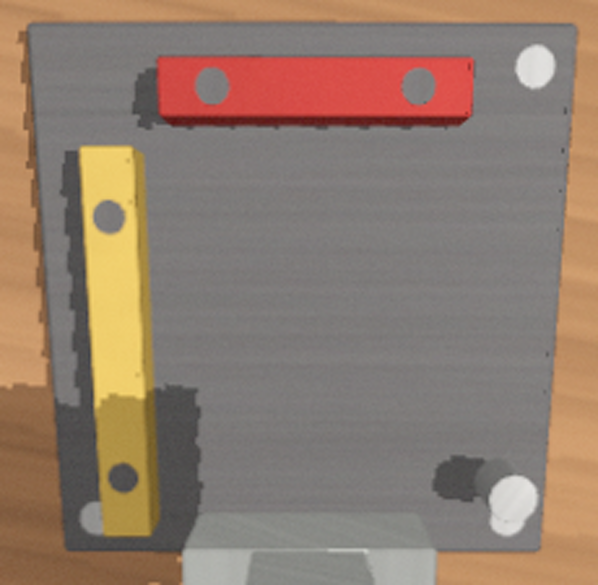

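View pics/w5y.png

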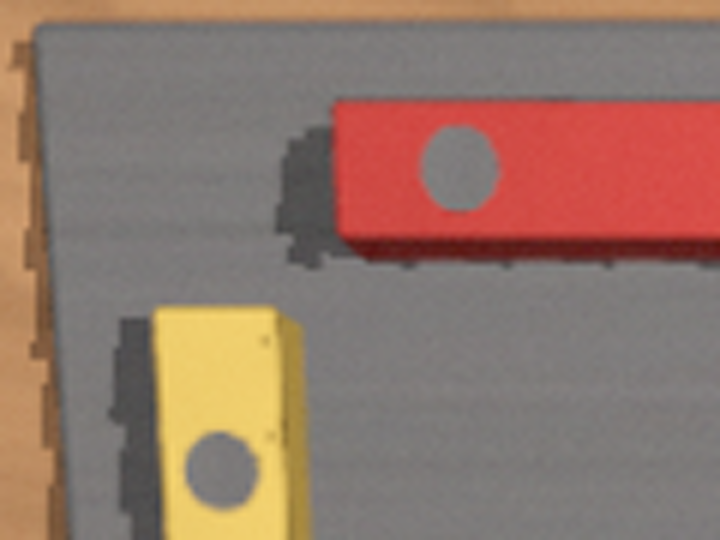

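Run:
```python
from h import *
o={'tool_pos':np.array([437.44895117515387, 196.52271799623608, 192.6888329453267]),'tcp_rot':np.array([3.140829937982107, 0.009534835376906248, 0.17769470081816974])}
P=lambda px,z:plane('wrist',px,z,o)
z=lambda L:np.array(L)/2.6+[195-.3,20-.3]
c=P(z([[27,25],[577,25],[540,550],[66,550]]),12)
print(c.round(1).tolist(),np.linalg.norm(c-np.roll(c,-1,0),axis=1).round(1),c.mean(0))
v=c[0]+c[1]-c[2]-c[3];a1=np.arctan2(v[1],v[0]);v=c[0]+c[3]-c[1]-c[2];a2=np.arctan2(-v[0],v[1]);print('yaw',a1,a2)
Yb=P([[250.2,79.2],[255.1,224.7]],12);Yt=P([[245.7,76],[252.4,173.5]],34)
Rb=P([[260.5,68.4],[372.4,67.4]],12);Rt=P([[256,64.5],[376.3,64.4]],34)
for Q in (Yb,Yt):
    d=Q[0]-Q[1];print('Y',Q.round(1).tolist(),np.arctan2(d[1],d[0]),np.linalg.norm(d))
for Q in (Rb,Rt):
    d=Q[0]-Q[1];print('R',Q.round(1).tolist(),np.arctan2(-d[0],d[1]),np.linalg.norm(d))
for th in (.17,.18,.19):
    ex=np.array([np.cos(th),np.sin(th)]);ey=np.array([-ex[1],ex[0]])
    C=c.mean(0)[:2]; print(th,'corner from plate',C+55*ex+50*ey)
    for R_,Y_ in ((Rb,Yb),(Rt,Yt)):
        x=(R_[:,:2]@ex).mean();y=(Y_[:,:2]@ey).mean();print('  from fences',x*ex+y*ey)
# block front end: base top z = ? block bottom at tcp-33.3
zb=o['tool_pos'][2]-33.3
print(P([[265.5,229.5],[361.5,229.5]],zb+28), P([[290,234],[339,234]],zb+58))
```

```text
[[569.7, 307.5, 12.0], [599.6, 141.4, 12.0], [434.5, 111.8, 12.0], [404.7, 277.7, 12.0]] [168.8 167.8 168.6 167.7] [502.12876828 209.61115786  12.        ]
yaw 0.17809086245544115 0.17809606796962307
Y [[539.1, 267.2, 12.0], [416.6, 246.7, 12.0]] 0.16599230730038278 124.21364319304448
Y [[539.3, 267.2, 34.0], [466.1, 252.3, 34.0]] 0.2008977369681816 74.69621894423345
R [[548.8, 260.0, 12.0], [565.8, 170.0, 12.0]] 0.1868546926933163 91.5624688408191
R [[548.8, 260.5, 34.0], [565.2, 170.2, 34.0]] 0.1793622931123817 91.82398046379049
0.17 corner from plate [547.87681301 268.19542541]
  from fences [548.01494194 268.9680831 ]
  from fences [548.0092771  267.53056815]
0.18 corner from plate [547.28869271 268.64996904]
  from fences [547.34862633 269.5701802 ]
  from fences [547.40589434 267.88801124]
0.19 corner from plate [546.69605646 269.09860884]
  from fences [546.67040285 270.15883147]
  from fences [546.79548387 268.23331599]
[[466.78698308 223.00828935 187.38883295]
 [474.33228965 180.99589708 187.38883295]] [[475.74526546 211.66248011 217.38883295]
 [478.89857548 194.10250003 217.38883295]]
```

>>> {"name": "step_arm", "arguments": {"moves": [0.6,-0.15,0,0,0.1,0,1,0.6,-0.15,0.5,0,0,0,1,0.5,-0.15,0.8,0,0,0,1,0.5,-0.15,0.8,0,0,0,1,0.4,-0.15,0.8,0,0,0,1,0.3,-0.1,0.8,0,0,0,1,0.1,-0.1,0.8,0,0,0,1,0,0,0,0,0,0,1]}}

```text
time: 12.83
tool_pos: [494.2, 219.2, 101.0]
tcp_rot: [3.136, 0.003, 0.176]
contact_force: [-1.6, 0.1, -4.3]
grip_width: 19.7
```

>>> {"name": "step_arm", "arguments": {"moves": [0.25,-0.13,0.6,0,0,0,1,0.25,-0.13,0.8,0,0,0,1,0.2,-0.12,0.7,0,0,0,1,0,0,0,0,0,0,1]}}

```text
time: 13.17
tool_pos: [507.4, 226.0, 59.8]
tcp_rot: [3.135, 0.004, 0.174]
contact_force: [-0.2, 0.2, -4.7]
grip_width: 19.8
```

Run:
```python
from h import *
o,im=snap('wrist','w6'); print(o['time'],o['tool_pos'].tolist(),o['tcp_rot'].tolist(),o['contact_force'])
```

```text
13.1667 [507.42510386849335, 226.01600579579025, 59.78120356493359] [3.1348449230678797, 0.003562307813890886, 0.17424084248145366] [-0.1749983   0.18057889 -4.71832613]
```

View pics/w6.png

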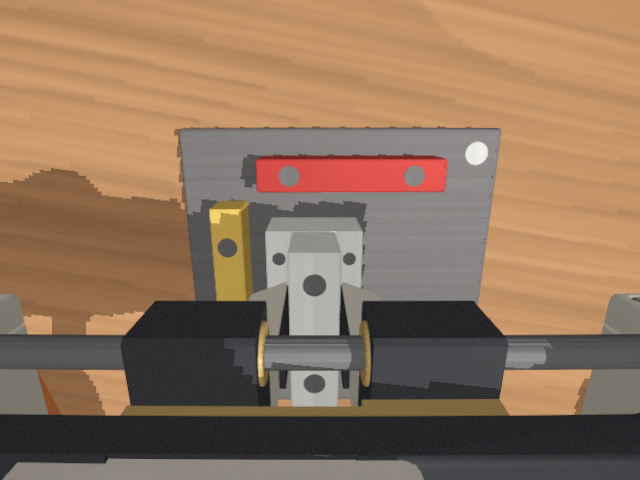

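>>> {"name": "step_arm", "arguments": {"moves": [-0.05,-0.05,0.4,0.09,0.04,-0.06,1,0,0,0.15,0,0,0,1,0,0,0,0,0,0,1]}}

```text
time: 13.47
tool_pos: [507.2, 226.4, 51.5]
tcp_rot: [-3.141, -0.003, 0.179]
contact_force: [-0.0, -0.4, -4.0]
grip_width: 19.8
```

>>> {"name": "step_arm", "arguments": {"moves": [0,0,0.2,0,0,0,1,0,0,0.1,0,0,0,1,0,0,0,0,0,0,1]}}

```text
time: 13.72
tool_pos: [507.4, 226.3, 46.3]
tcp_rot: [-3.141, -0.005, 0.179]
contact_force: [-0.5, -0.8, -3.2]
grip_width: 20.0
```

>>> {"name": "step_arm", "arguments": {"moves": [0,0,0.1,0,0,0,1,0,0,0.05,0,0,0,1]}}

```text
time: 13.88
tool_pos: [507.9, 226.7, 45.2]
tcp_rot: [-3.141, -0.007, 0.179]
contact_force: [-4.4, -2.5, 7.2]
grip_width: 20.2
```

>>> {"name": "step_arm", "arguments": {"moves": [0.2,-0.2,-0.04,0,-0.08,0,1,0.2,-0.2,0,0,0,0,1,0,0,0,0,0,0,1]}}

```text
time: 14.13
tool_pos: [515.3, 236.9, 47.0]
tcp_rot: [-3.141, -0.003, 0.179]
contact_force: [0.1, -0.5, -4.6]
grip_width: 19.9
```

>>> {"name": "step_arm", "arguments": {"moves": [0.08,-0.1,0.08,0,0,0,1,0,0,0.04,0,0,0,1]}}

```text
time: 14.3
tool_pos: [517.1, 239.8, 45.2]
tcp_rot: [-3.141, -0.004, 0.179]
contact_force: [-5.1, -1.1, 12.1]
grip_width: 20.2
```

>>> {"name": "step_arm", "arguments": {"moves": [0.05,-0.15,0,0,0,0,1]}}

```text
time: 14.38
tool_pos: [517.5, 242.1, 45.3]
tcp_rot: [3.141, -0.003, 0.18]
contact_force: [-2.8, -24.9, 4.9]
grip_width: 20.0
```

>>> {"name": "step_arm", "arguments": {"moves": [0.1,-0.1,0,0,0,0,1]}}

```text
time: 14.47
tool_pos: [517.7, 242.0, 45.4]
tcp_rot: [3.136, 0.002, 0.181]
contact_force: [-9.1, -18.1, 11.1]
grip_width: 19.8
```

>>> {"name": "step_arm", "arguments": {"moves": [0.15,-0.08,0,0,0,0,1]}}

```text
time: 14.55
tool_pos: [518.6, 242.1, 45.6]
tcp_rot: [3.133, 0.007, 0.182]
contact_force: [-6.1, -8.4, 6.7]
grip_width: 19.8
```

>>> {"name": "step_arm", "arguments": {"moves": [0.15,-0.08,0,0,0,0,1]}}

```text
time: 14.63
tool_pos: [518.8, 242.2, 45.7]
tcp_rot: [3.13, 0.014, 0.182]
contact_force: [-12.2, -9.9, 11.6]
grip_width: 20.2
```

>>> {"name": "step_arm", "arguments": {"moves": [0.12,-0.12,0,0.17,0.2,0.05,1]}}

```text
time: 14.72
tool_pos: [518.8, 242.3, 45.7]
tcp_rot: [3.137, 0.006, 0.18]
contact_force: [-5.0, -17.0, 6.2]
grip_width: 19.6
```

Run:
```python
from h import *
o,im=snap('wrist','w7'); print(o['time'],o['tool_pos'].tolist(),o['tcp_rot'].tolist(),o['contact_force'])
cv2.imwrite('pics/w7z.png',cv2.resize(im[120:320,170:500,::-1],None,fx=2.4,fy=2.4,interpolation=cv2.INTER_CUBIC))
_,s=snap('side','s7');cv2.imwrite('pics/s7z.png',cv2.resize(s[240:370,220:380,::-1],None,fx=4.6,fy=4.6,interpolation=cv2.INTER_CUBIC))
```

```text
14.7167 [518.756911873075, 242.27488432441586, 45.65189082564202] [3.137230616096701, 0.006495502873805181, 0.17968961154797114] [ -5.01435951 -16.95254723   6.16998144]
```

View pics/w7z.png

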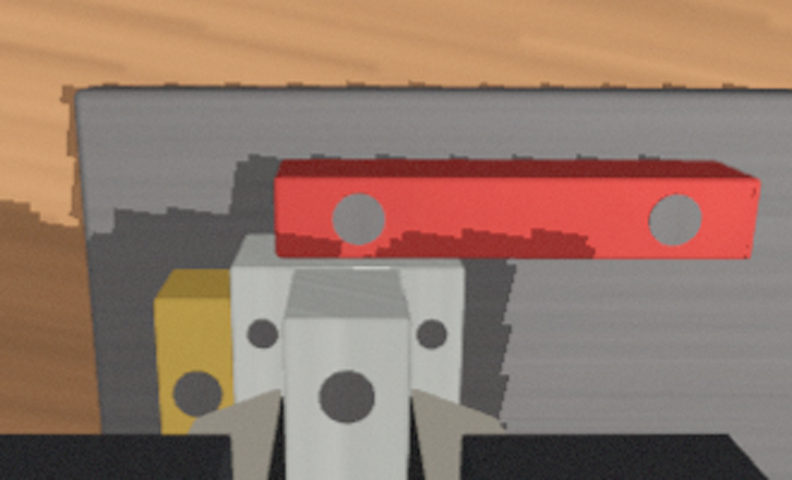

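View pics/s7z.png

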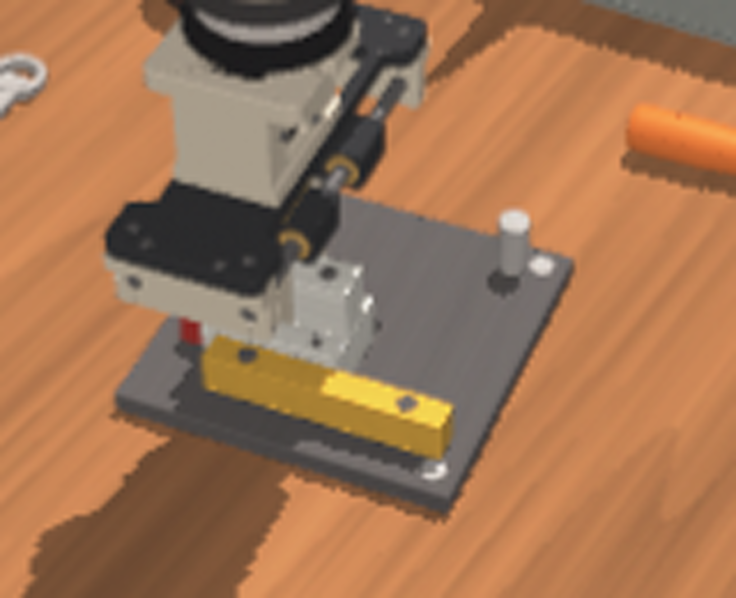

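Run:
```python
from h import *
o={'tool_pos':np.array([518.756911873075, 242.27488432441586, 45.65189082564202]),'tcp_rot':np.array([3.137230616096701, 0.006495502873805181, 0.17968961154797114])}
Z=lambda L:np.array(L)/2.4+[169.7,119.7]
th=.178;R=np.array([[np.cos(th),np.sin(th)],[-np.sin(th),np.cos(th)]]);C=np.array([547.4,268.6])
f=lambda px,z:((plane('wrist',Z(px),z,o)[:,:2]-C)@R.T).round(1).tolist()
print('block front/left/right top',f([[232,266],[463,266],[232,400],[462,400]],40))
print('red near top',f([[278,257],[750,258]],34))
print('yellow',f([[232,298],[156,298]],34))
print('plate far L',f([[78,91]],12))
print('tcp',R@(o['tool_pos'][:2]-C))
print('F',R@[-5,-17])
```

```text
block front/left/right top [[0.1, -0.2], [0.1, -43.2], [-27.0, 0.7], [-27.0, -44.1]]
red near top [[0.2, -8.4], [0.1, -99.6]]
yellow [[-8.1, 0.7], [-8.1, 15.5]]
plate far L [[29.6, 33.6]]
tcp [-32.85168639 -20.83758417]
F [ -7.93104492 -15.84608868]
```

>>> {"name": "step_arm", "arguments": {"moves": [0.18,-0.17,0,0.06,0.1,0.02,1]}}

```text
time: 14.9
tool_pos: [518.7, 242.3, 45.5]
tcp_rot: [3.136, 0.007, 0.178]
contact_force: [-12.8, -22.5, 16.5]
grip_width: 19.7
```

Run:
```python
from h import *
th=.178;R=np.array([[np.cos(th),np.sin(th)],[-np.sin(th),np.cos(th)]]);C=np.array([547.4,268.6])
for i in range(8):
    o,_=snap('wrist','w8'); print(o['time'],(R@(o['tool_pos'][:2]-C)).round(2),o['tool_pos'][2].round(2),(o['tcp_rot']%np.pi).round(4),(R@o['contact_force'][:2]).round(1),o['contact_force'][2].round(1),o['moment'].round(2),o['grip_width'].round(1))
```

```text
Traceback (most recent call last):
AttributeError: 'float' object has no attribute 'round'
```

```bash
cat > mon.py <<'E'
from h import *
th=.178;R=np.array([[np.cos(th),np.sin(th)],[-np.sin(th),np.cos(th)]]);C=np.array([547.4,268.6])
for i in range(6):
    o,_=snap('wrist','w8'); print(o['time'],(R@(o['tool_pos'][:2]-C)).round(2),o['tool_pos'][2].round(2),((o['tcp_rot']+1)%np.pi-1).round(4),(R@o['contact_force'][:2]).round(1),o['contact_force'][2].round(1),np.round(o['moment'],2),round(o['grip_width'],1))
E
python3 mon.py
```

```text
14.95 [-32.86 -20.86] 45.55 [-0.0053  0.0074  0.1784] [-13.5 -15.9] 12.9 [-3.28  1.64  0.02] 19.8
15.0 [-32.89 -20.85] 45.53 [-0.0051  0.0073  0.1784] [-13.3 -16.1] 12.0 [-3.13  1.66 -0.02] 19.9
15.05 [-32.89 -20.87] 45.51 [-0.005   0.0073  0.1783] [-13.8 -16.1] 11.3 [-3.13  1.66 -0.01] 19.4
15.1 [-32.89 -20.88] 45.53 [-0.005   0.0072  0.1783] [-13.6 -15.8] 12.0 [-3.13  1.6  -0.02] 19.7
15.15 [-32.85 -20.87] 45.54 [-0.005   0.0072  0.1783] [-12.8 -16.5] 12.0 [-3.2   1.67 -0.01] 19.7
15.2 [-32.89 -20.87] 45.55 [-0.005   0.0072  0.1783] [-12.9 -15.3] 11.2 [-3.11  1.64 -0.  ] 19.7
```

>>> {"name": "step_arm", "arguments": {"moves": [0.25,-0.2,0,0.07,0.1,0,1]}}

```text
time: 15.33
tool_pos: [518.8, 242.3, 45.6]
tcp_rot: [3.135, 0.012, 0.179]
contact_force: [-18.1, -25.5, 19.8]
grip_width: 20.0
```

```bash
python3 mon.py
python3 - <<'E'
from h import *
_,c=snap('scene','c9'); _,w=snap('wrist','w9')
cv2.imwrite('pics/w9z.png',cv2.resize(w[120:320,170:500,::-1],None,fx=2.4,fy=2.4,interpolation=cv2.INTER_CUBIC))
E
```

```text
15.3333 [-32.83 -20.83] 45.55 [-0.0069  0.0118  0.1792] [-22.3 -21.9] 19.8 [-4.22  2.76 -0.09] 20.0
15.3833 [-32.84 -20.85] 45.56 [-0.0071  0.0124  0.1792] [-19.  -19.9] 16.8 [-3.72  2.33 -0.07] 19.8
15.4333 [-32.84 -20.84] 45.56 [-0.007   0.0121  0.1791] [-19.  -19.6] 17.1 [-3.68  2.25 -0.12] 19.5
15.4833 [-32.84 -20.82] 45.54 [-0.0069  0.012   0.179 ] [-18.5 -18.8] 16.7 [-3.66  2.28 -0.12] 20.1
15.5333 [-32.84 -20.82] 45.55 [-0.0069  0.0119  0.179 ] [-18.7 -19.4] 16.7 [-3.66  2.2  -0.01] 19.9
15.5833 [-32.85 -20.84] 45.55 [-0.0068  0.0119  0.179 ] [-18.4 -20. ] 16.9 [-3.73  2.21 -0.09] 19.8
```

View pics/c9.png

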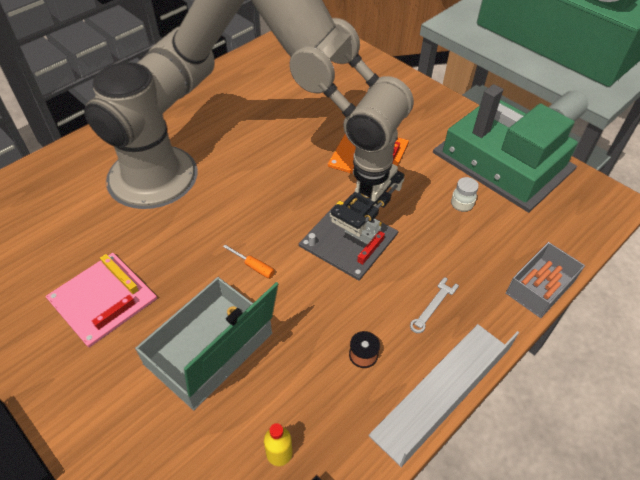

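View pics/w9z.png

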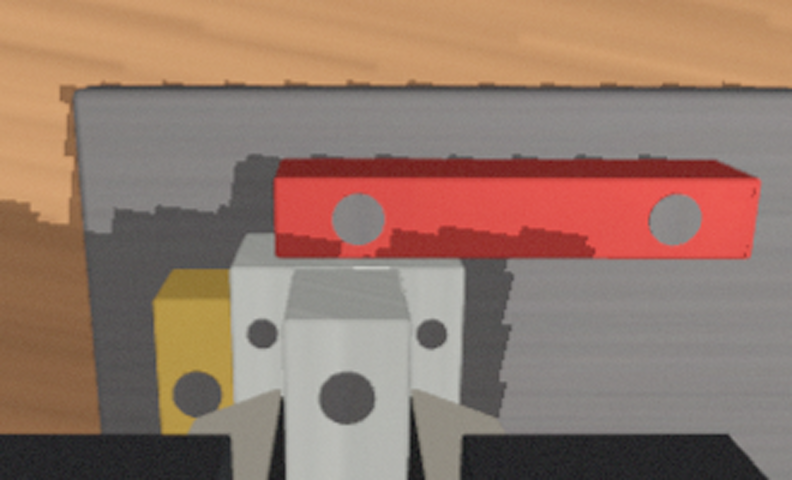

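```bash
python3 -c "
from plant import *
print(close_job())"
```

```text
the job is handed in; nothing more can be done
None
```

The job is handed in at about 15.7 s of the 72 s. I opened the lid onto its stop, lifted the block out and seated it in the corner of the two fences. It was still gripped and pressed there at hand-in. No verdict was reported.

**Last checks**
- **Seat:** measured in an earlier wrist picture, just before the final pushes, the block's end was at 0.1 mm from the back-fence line. Its side was within about 0.7 mm of the side-fence line. The final wrist picture shows the block unchanged, but I did not measure it again.
- **Angle:** tool yaw was 0.179 rad against 0.178 rad measured for the plate. Tool tilt was 0.012 rad or less. The block's own tilt was not measured.
- **Pressing:** the wrist force was steady at about 18.5 N towards the back fence, 19.5 N towards the side fence and 17 N down. These totals include friction. Taking off the most it could be, I estimate at least 6 N on each fence, but I could not measure the fence forces directly.
- **Grip:** the gripper was at 19.8 mm on the 20 mm rib.
- **Lid and bystanders:** the last scene picture shows the lid standing open and no bystander visibly moved. The hand's travel while opening put the lid at about 1.75 rad.

**Disagreement:** the scene and side cameras differed by about 11–14 mm on where the plate was. I used the wrist camera's close views instead, and there the plate's outline and the fence edges agreed to about 1 mm.

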